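# Unlock the shelf-lighting supply box with its slotted key

## Robot

A 6-joint arm with a two-finger parallel gripper is mounted at the origin on the work surface. World frame = base frame: x ahead of the robot, y to its left, z up, the work surface at z = 0. Lengths are in m, angles in degrees, forces in N, time in s.
With the tool pointing down it reaches from about 0.35 to 0.875 m from the base axis. Payload 4.2 kg.
Tool frame: the origin (TCP) lies between the finger pads; the fingertips stand 11 mm ahead of it and the grasp point (between the pads) lies 8 mm behind it; z points along the fingers, y is the direction in which the jaws open and shut (so a half turn about z gives the same grasp; the last joint's range is limited). The gripper opens to 87 mm and grips with 3 to 60 N. Pads are 19 mm wide; open, the fingers measure 117 mm over their backs; the gripper's body (75 mm by 190 mm) begins 51 mm behind the grasp point.
Start: joints at [-57.319, 22.042, 0.453, 0, -68.411, -14.817], TCP at [0.192, -0.595, 0.205] pointing down, gripper open.
Joint ranges: [-179.83, 179.83], [-69.29, 118.12], [-61.27, 80.66], [-181.25, 117.63], [-171.15, -9.14], [-177.46, 177.46]. Speed limits (degrees/s): [159.86, 159.86, 180, 180, 180, 180].

## Interface

Orientations are given as a 3x3 rotation matrix whose columns are the frame's x, y, z axes.
In Python, from station import sense, capture, get_calibration, finish_job, search_frame, cut_out gives the robot as it stands.
- The arm moves only by the tool arm_command, never from a script. Its argument "rows" is a list of rows, each an object with "fingers": the opening in per cent of the stroke, from 0 (shut) to 100 (fully open); "travel": the shift along the tool's x, y, z in cm, a list of three; "roll": the turn about the tool's z in degrees. A call has 1 to 10 rows; each row is the pose to reach, as a shift and turn from the pose commanded when the call began, along the tool's axes at that moment; what a row does not reach only later rows make up. A row lasts 1/10 s, in which the tool goes at most 50 mm and 8.59 degrees, less where a joint would pass 70% of its speed; a pose out of reach is approached as far as the arm can. A call with a gripper value outside its range is refused whole. The fingers move at their own pace and stop on an object; the grip force is fixed at half the most. Time passes only in rows, so rows that repeat a pose let the fingers close. It gives the time, the measured TCP pose, the force and the opening at its end, in the units of the state.
- sense(): the state, without advancing time (a new reading comes with each control period).
- capture(name): name is "scene" or "side" or "wrist"; returns (picture, depth): 400x640x3 uint8, red, green, blue; 400x640 float32, m along the optical axis (not along the pixel's ray), 0 where there is no reading.
- get_calibration(name): a dict with "fov_y" (degrees; the focal length in pixels is half the picture's height over the tangent of half this angle, whatever the lens; pixels are square), "cx", "cy" (the principal point, pixels), "origin" and "attitude" of the camera in the world; the wrist camera has in their place "mount" (4x4, takes a point from camera to tool coordinates, whose origin is the TCP and whose axes are the flange's). Camera axes: x right, y down, z forward; pixel columns grow to the right and rows downward; lengths in m; the calibration is good to about 2 mm. A picture is of the moment at which its call begins: read the wrist's pose just before it. get_calibration takes no time and is no camera call.
- finish_job(): hands the job in, once; it reports no verdict.
Trained networks look in the newest picture that a camera, given by its name, has taken for a name from the list of things; names that differ only in an ending like _2 or _b are one class to them, and where a whole thing is asked for, a point or a joint stands for the part that bears it (a point fixed in the world has none). Each returns a list of dicts, best first, with "p" (0 to 1); they miss things now and then, are a little off and sometimes report something else, mostly with a low value. They report only what shows in the picture. A call takes as long as a camera call.
- search_frame(camera, label): "position" ([x, y, z] in m, in world coordinates, good to about 4 mm: the middle of the surface that is visible of it).
- cut_out(camera, label): "mask" (400x640 bool, what is visible of it).
The state is a dict: "time_s": time; "joints": joint angles; "joint_velocities": joint speeds; "effort": joint torques, N m; "tcp_pos": TCP position; "ee_rot": TCP orientation; "wrist_force": force on the tool from outside, world axes, zero at the start; "moment": the same for the moment, N m; "gripper_width": opening from 0.0 (shut) to 1.0 (fully open).
Only numpy, scipy, OpenCV 4.12 (cv2) and the standard library are available. Lean on these libraries where they do the work, as an engineer would, in place of code of your own. Each camera call takes 0.05 s, during which the arm holds its last target. There are 200 camera calls.

## Task

Unlock the grey supply box: take the slotted key out of the black stone tidy, put it into the round lock in the box's lid, feel lightly for the angle at which it drops over the bar hidden inside and push it fully home, then turn it a quarter turn anticlockwise to its stop. Never force the key in the lock; leave it standing there, let go, and leave everything else where it is.

Things in the scene. Friction and masses are not known exactly. Their poses are not given: they have to be found in the camera images.
- power_box: Grey moulded electrical box standing on the table, 200 (x) x 280 (y) x 110 mm high, lid with a clear window over a row of breakers. Fixed. Origin: centre of its underside; z up; the lock lies near its front (-x) long edge, 65 mm from the origin, half-way along.
- lock_mouth (a point): Centre of the lock's mouth: steel barrel, rim 39 mm wide, 4 mm above the lid and 114 mm above the table; upright bore of 19.6 mm diameter, countersunk to 25 mm over the top 4 mm. Axes as the box: z up, y along the line of two dark notches on the rim. A slit rubber disc hides the inside, without resistance. The bore's floor, where the key is fully home, lies 9 mm below the top of the hidden bar (see lock).
- lock (a joint): Turn of the lock's core, rad: 0 locked (start), 1.57 unlocked, a solid stop; grows anticlockwise from above, takes about 0.1 N m, stays where left. On the core stands a hidden flat bar 16 mm long, 4 thick, 9 tall. While locked it runs within 1 rad either side of the notch line; this angle varies and is not given by this value. Its top is 6 to 12.5 mm below the mouth.
- key_bow (a point): Grip point of the key: centre of its flat bow, 63 mm above its lower end. Plain steel, 77 mm long, 90 g, upright, slotted end down, in one of the tidy's bores (lower end 18 mm above the table). Bow 10 mm thick (key y), 60 wide (x), 28 high; below it a round shank, 18 mm diameter, with a 21 mm collar under the bow. Axes: z up along the key, x along bow width and slot.
- key_tip (a point): Centre of the key's lower end face. Shank there 18 mm in diameter with a slot 5.6 mm wide and 10 mm deep across it, parallel to the bow's width (key x). The slot fits over the bar either way round, with about 0.1 rad of play each way.
- tidy: Black stone desk tidy, block 170 (x) x 52 (y) x 50 mm high with three blind bores of 21 mm diameter, 32 mm deep, in a row 55 mm apart along its x. Fixed. Origin: centre of its underside.
- marker_center (a point): Chunky marker pen, 17 mm diameter, 94 mm long, white with black cap, upright in a bore of the tidy (its centre). Bystander.
- brush_center (a point): Stubby dusting brush, wooden handle 17 mm diameter, 88 mm long, bristles up, upright in a bore of the tidy (its centre). Bystander.
- goblet: Stone goblet candle holder, white with red patches, 165 mm high, 100 mm wide at the rim. Origin: centre of its foot. Bystander.
- bowl: White stone bowl, 80 mm wide, 50 mm high. Origin: centre of its foot. Bystander.
- oil: Green glass bottle, 44 mm diameter, 130 mm high. Origin: centre of its base. Bystander.
- pinkbox: Pink stone box 110 x 150 x 60 mm with a white stone slab lying on it. Origin: centre of its underside. Bystander.
- pinklid: White stone slab 110 x 150 x 18 mm lying on the pink box. Origin: centre of its underside. Bystander.
- labeller: Black hand labelling gun lying down, 170 x 50 x 62 mm. Origin: centre of its underside. Bystander.

How it is judged:
By the outcome, as a careful person would: the job done as asked, in the order asked, and still so for the second after the job is handed in, with the robot touching nothing.
It also fails if it takes over 72 s, if anything falls off the work surface, if the arm or the gripper's body presses on something with over 40 N, if the wrist force passes 120 N, or if a joint passes its speed limit or range.

## Working session

There is one attempt and no reset: what is moved stays moved. The work goes in short steps, Python scripts to look and compute and a tool call to move; the robot and the scene stay as the last step left them, time stands still between calls to the robot, and variables do not carry over. Pictures are saved under pics/ and viewed, about 8 in all and at most 12, crops included, and the job is handed in when it is done.

Besides the shell and the picture viewer there is one more tool, called by a JSON object that holds its "api" and its "payload". arm_command: Moves the arm, as the interface text tells. Its arguments: {"type":"object","properties":{"rows":{"type":"array","items":{"type":"object","properties":{"fingers":{"type":"number"},"travel":{"type":"array","items":{"type":"number"}},"roll":{"type":"number"}}}}},"required":["rows"]}

```bash
mkdir -p pics; cat > h.py <<'E'
import numpy as np, cv2
from station import *
def K(n):
    c=get_calibration(n); return 200/np.tan(np.radians(c['fov_y']/2)),c
def cam(n,s=None):
    f,c=K(n)
    if n=='wrist':
        s=s or sense(); M=np.array(c['mount']); R=np.array(s['ee_rot']); return f,c['cx'],c['cy'],R@M[:3,:3],np.array(s['tcp_pos'])+R@M[:3,3]
    return f,c['cx'],c['cy'],np.array(c['attitude']),np.array(c['origin'])
def cloud(n,d,s=None):
    f,cx,cy,R,o=cam(n,s); v,u=np.mgrid[:400,:640]
    P=np.stack([(u-cx)/f*d,(v-cy)/f*d,d],-1)@R.T+o; P[d==0]=np.nan; return P
def plane(n,u,v,z,s=None):
    f,cx,cy,R,o=cam(n,s); r=R@np.array([(u-cx)/f,(v-cy)/f,1]); return o+r*(z-o[2])/r[2]
def proj(n,p,s=None):
    f,cx,cy,R,o=cam(n,s); q=R.T@(np.array(p)-o); return q[:2]/q[2]*f+[cx,cy]
E
python3 - <<'E'
from h import *
np.set_printoptions(precision=4,suppress=True)
s=sense();print(s)
for n in ('scene','side'):
    p,d=capture(n); cv2.imwrite(f'pics/{n}.png',p[:,:,::-1]); np.save(n,d); print(n,get_calibration(n))
    for l in ('key_bow','lock_mouth','tidy','power_box','marker_center','brush_center','goblet','bowl','oil','pinkbox','labeller'):
        r=search_frame(n,l); print(l,[(np.round(x['position'],3),round(x['p'],2)) for x in r[:2]])
print(get_calibration('wrist'))
E
```

```text
{'time_s': 0.0, 'joints': array([-57.3182,  22.0919,   0.3795,  -0.0296, -68.4098, -14.8182]), 'joint_velocities': array([ 0.0935,  0.0422, -0.0112,  0.0824, -0.0135,  0.0729]), 'effort': array([  0.0005, -39.0664,  18.7402,   4.2199,   0.011 ,  -0.0002]), 'tcp_pos': array([ 0.1916, -0.5942,  0.2038]), 'ee_rot': array([[-0.9518, -0.3066, -0.0007],
       [-0.3066,  0.9518,  0.0021],
       [ 0.0001,  0.0022, -1.    ]]), 'wrist_force': array([-0.2833,  0.8836, -0.4155]), 'moment': array([-0.0296, -0.0801,  0.0062]), 'gripper_width': 1.00042574533795}
scene {'fov_y': 49.79496244307391, 'cx': 316.4458049576035, 'cy': 189.73791040183434, 'origin': array([ 1.2401, -0.7438,  1.0031]), 'attitude': array([[ 0.7101,  0.4798, -0.5153],
       [ 0.7041, -0.4853,  0.5183],
       [-0.0014, -0.7309, -0.6824]])}
key_bow [(array([ 0.414, -0.318,  0.087]), 0.46)]
lock_mouth [(array([0.607, 0.001, 0.105]), 0.81)]
tidy [(array([ 0.495, -0.331,  0.05 ]), 0.61)]
power_box [(array([ 0.606, -0.001,  0.107]), 0.57)]
marker_center [(array([ 0.524, -0.316,  0.09 ]), 0.52)]
brush_center [(array([ 0.47 , -0.31
[... 825 characters left out ...]
6)]
marker_center [(array([ 0.459, -0.319,  0.086]), 0.6), (array([ 0.517, -0.321,  0.089]), 0.59)]
brush_center [(array([ 0.46 , -0.32 ,  0.083]), 0.58)]
goblet [(array([ 0.765, -0.236,  0.148]), 0.78)]
bowl [(array([ 0.375, -0.174,  0.033]), 0.66)]
oil [(array([0.412, 0.414, 0.066]), 0.84), (array([0.582, 0.434, 0.076]), 0.55)]
pinkbox [(array([0.572, 0.372, 0.036]), 0.91)]
labeller [(array([ 0.563, -0.519,  0.048]), 0.63)]
{'fov_y': 63.41523309129413, 'cx': 316.80884028751444, 'cy': 196.0635410338034, 'mount': array([[-0.0005, -0.9704, -0.2416,  0.0666],
       [ 1.    , -0.0007,  0.0006,  0.0007],
       [-0.0007, -0.2416,  0.9704, -0.1806],
       [ 0.    ,  0.    ,  0.    ,  1.    ]])}
```

```bash
python3 -c "
import cv2,numpy as np
a=cv2.imread('pics/scene.png');b=cv2.imread('pics/side.png')
cv2.imwrite('pics/both.png',np.vstack([a,b])[:, :][:,:].copy()) if 0 else cv2.imwrite('pics/s1.png',cv2.resize(b,(800,500)))"
```

```text
(no output)
```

View pics/s1.png

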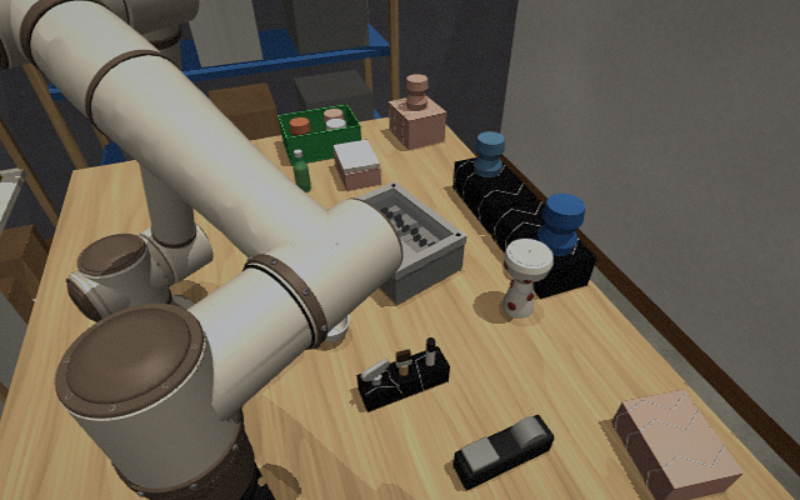

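View pics/scene.png

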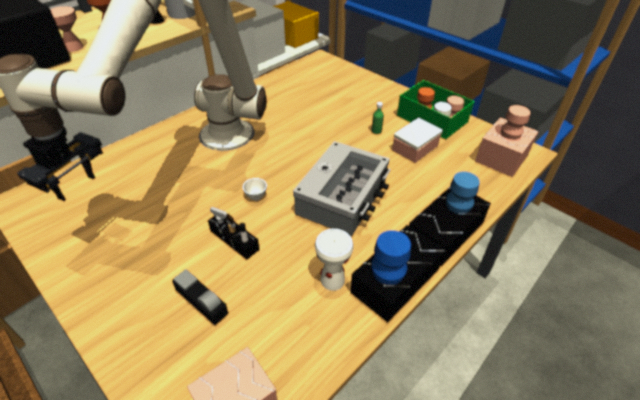

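```bash
cat >> h.py <<'E'
def togo(x,y,z):
    s=sense(); R=np.array(s['ee_rot']); print('travel cm',np.round(100*R.T@(np.array([x,y,z])-s['tcp_pos']),2))
E
python3 - <<'E'
from h import *
np.set_printoptions(precision=4,suppress=True)
print(plane('scene',324.5,167.5,.114))
for n in('scene','side'): print(proj(n,[.41,-.32,.095]))
capture('side')
m=cut_out('side','key_bow'); P=cloud('side',np.load('side.npy'))
for x in m[:2]:
    q=P[x['mask']]; print(x['p'],len(q),np.nanmin(q,0),np.nanmax(q,0),np.nanmean(q,0))
togo(.41,-.32,.22)
E
```

```text
[0.5136 0.0237 0.114 ]
[217.8979 210.0758]
[300.791  293.4171]
0.71 248 [ 0.3798 -0.3325  0.0039] [ 0.4356 -0.2435  0.0994] [ 0.407  -0.3214  0.084 ]
travel cm [-29.21  19.46  -1.51]
```

{"api": "arm_command", "payload": {"rows": [{"fingers": 60,"travel": [-4,2.7,-0.2]},{"fingers": 60,"travel": [-8,5.4,-0.5]},{"fingers": 60,"travel": [-12,8,-0.8]},{"fingers": 60,"travel": [-16,10.7,-1]},{"fingers": 60,"travel": [-20,13.4,-1.2]},{"fingers": 60,"travel": [-24,16,-1.5]},{"fingers": 60,"travel": [-28,18.5,-1.5]},{"fingers": 60,"travel": [-29.2,19.5,-1.5]},{"fingers": 60,"travel": [-29.2,19.5,-1.5]},{"fingers": 60,"travel": [-29.2,19.5,-1.5]}]}}

```text
validation failed for argument at $.ro...
```

```bash
python3 - <<'E'
from h import *
np.set_printoptions(precision=4,suppress=True)
s=sense();p,d=capture('wrist');cv2.imwrite('pics/w1.png',p[:,:,::-1]);np.save('w1',d)
print(s['tcp_pos'],s['joints'])
P=cloud('wrist',d,s)
Z=P[:,:,2]
for l in('key_bow',):
  for x in cut_out('wrist',l)[:2]:
    m=x['mask']; q=P[m]; q=q[np.isfinite(q[:,0])]; print(l,x['p'],m.sum(),np.argwhere(m).mean(0),q.min(0),q.max(0),np.median(q,0))
    t=q[(q[:,2]>.088)&(q[:,2]<.10)]; print(len(t),t.mean(0),cv2.minAreaRect((t[:,:2]*1000).astype(np.float32)))
E
```

```text
[ 0.1917 -0.5949  0.2049] [-57.3199  22.0421   0.4528   0.0011 -68.4097 -14.8149]
```

View pics/w1.png

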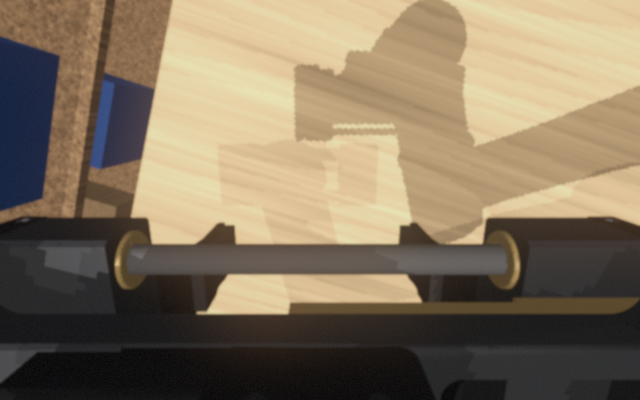

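{"api": "arm_command", "payload": {"rows": [{"fingers": 60,"travel": [-4,2.3,-0.2],"roll": 0},{"fingers": 60,"travel": [-8,4.6,-0.5],"roll": 0},{"fingers": 60,"travel": [-12,7,-0.8],"roll": 0},{"fingers": 60,"travel": [-16,9.3,-1],"roll": 0},{"fingers": 60,"travel": [-20,11.6,-1.2],"roll": 0},{"fingers": 60,"travel": [-24,14,-1.5],"roll": 0},{"fingers": 60,"travel": [-28,16.3,-1.5],"roll": 0},{"fingers": 60,"travel": [-32,18.5,-1.5],"roll": 0},{"fingers": 60,"travel": [-34.2,19.5,-1.5],"roll": 0},{"fingers": 60,"travel": [-34.2,19.5,-1.5],"roll": 0}]}}

```text
time_s: 2.4
tcp_pos: [0.4596, -0.3023, 0.22]
ee_rot: [[-0.95, -0.311, 0.001], [-0.311, 0.95, -0.0], [-0.001, -0.0, -1.0]]
wrist_force: [-0.4, 0.3, 0.8]
gripper_width: 0.604
```

```bash
python3 - <<'E'
from h import *
np.set_printoptions(precision=4,suppress=True)
s=sense();p,d=capture('wrist');cv2.imwrite('pics/w2.png',p[:,:,::-1]);np.save('w2',d)
print(s['time_s'],s['tcp_pos'],s['joints'],s['joint_velocities'])
P=cloud('wrist',d,s)
for l in('key_bow',):
  for x in cut_out('wrist',l)[:2]:
    m=x['mask']; q=P[m]; q=q[np.isfinite(q[:,0])]; print(l,x['p'],m.sum(),np.argwhere(m).mean(0),q.min(0),q.max(0),np.median(q,0))
    t=q[(q[:,2]>.088)&(q[:,2]<.10)]; print(len(t),t.mean(0),cv2.minAreaRect((t[:,:2]*1000).astype(np.float32)))
E
```

```text
2.4 [ 0.4596 -0.3023  0.22  ] [-16.4551  14.1105  -8.8275  -0.0076 -67.0183 -55.4274] [-3.0676 -0.5516 -1.2063  0.3257 -0.8539  1.5621]
key_bow 0.57 809 [128.5451 317.0346] [ 0.3791 -0.3312  0.0489] [ 0.4364 -0.3047  0.0981] [ 0.4077 -0.3183  0.095 ]
677 [ 0.4075 -0.3183  0.0949] ((408.06890869140625, -318.20819091796875), (58.38111114501953, 9.590557098388672), 18.329465866088867)
```

View pics/w2.png

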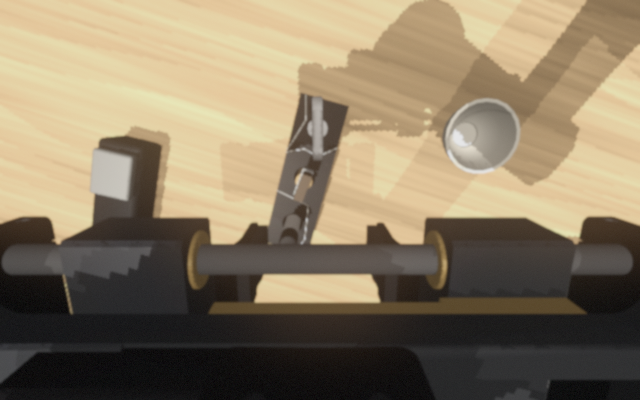

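{"api": "arm_command", "payload": {"rows": [{"fingers": 60,"travel": [3,0.1,0],"roll": 0},{"fingers": 60,"travel": [5.4,0.1,2],"roll": 0},{"fingers": 60,"travel": [5.4,0.1,5],"roll": 0},{"fingers": 60,"travel": [5.4,0.1,8],"roll": 0},{"fingers": 60,"travel": [5.4,0.1,9],"roll": 0},{"fingers": 60,"travel": [5.4,0.1,9],"roll": 0},{"fingers": 60,"travel": [5.4,0.1,9],"roll": 0}]}}

```text
time_s: 3.2
tcp_pos: [0.4063, -0.3209, 0.1311]
ee_rot: [[-0.952, -0.306, 0.002], [-0.306, 0.952, -0.001], [-0.001, -0.002, -1.0]]
wrist_force: [0.5, 0.0, 0.2]
gripper_width: 0.603
```

```bash
python3 - <<'E'
from h import *
togo(.408,-.318,.081); print(sense()['joint_velocities'])
E
```

```text
travel cm [-0.24  0.23  5.01]
[ 0.53198487 -0.73731763  0.83949118 -0.03852601  0.07561316 -0.11693396]
```

{"api": "arm_command", "payload": {"rows": [{"fingers": 60,"travel": [-0.2,0.2,2],"roll": 0},{"fingers": 60,"travel": [-0.2,0.2,4],"roll": 0},{"fingers": 60,"travel": [-0.2,0.2,5],"roll": 0},{"fingers": 60,"travel": [-0.2,0.2,5],"roll": 0},{"fingers": 60,"travel": [-0.2,0.2,5],"roll": 0}]}}

```text
time_s: 3.7
tcp_pos: [0.4079, -0.3179, 0.0811]
ee_rot: [[-0.952, -0.307, 0.002], [-0.307, 0.952, -0.001], [-0.001, -0.002, -1.0]]
wrist_force: [-0.2, -0.9, 0.1]
gripper_width: 0.6
```

{"api": "arm_command", "payload": {"rows": [{"fingers": 3,"travel": [0,0,0],"roll": 0},{"fingers": 3,"travel": [0,0,0],"roll": 0},{"fingers": 3,"travel": [0,0,0],"roll": 0},{"fingers": 3,"travel": [0,0,0],"roll": 0},{"fingers": 3,"travel": [0,0,0],"roll": 0},{"fingers": 3,"travel": [0,0,0],"roll": 0},{"fingers": 3,"travel": [0,0,0],"roll": 0},{"fingers": 3,"travel": [0,0,0],"roll": 0}]}}

```text
time_s: 4.5
tcp_pos: [0.407, -0.3174, 0.0799]
ee_rot: [[-0.952, -0.307, -0.0], [-0.307, 0.952, 0.0], [0.0, 0.0, -1.0]]
wrist_force: [0.3, -0.6, 1.0]
gripper_width: 0.046
```

```bash
python3 - <<'E'
from h import *
s=sense();print(s['gripper_width'],s['tcp_pos'])
p,d=capture('wrist');q,_=capture('side');q2,_=capture('scene')
print(sense()['gripper_width'])
a=q[240:340,240:400,::-1];b=q2[160:260,160:320,::-1]
cv2.imwrite('pics/c1.png',np.vstack([cv2.resize(p[:,:,::-1],(480,300)),np.hstack([cv2.resize(a,(400,250),interpolation=2),cv2.resize(b,(400,250),interpolation=2)])[:, :480]]) if 0 else np.hstack([np.vstack([cv2.resize(a,(400,250),interpolation=2),cv2.resize(b,(400,250),interpolation=2)]),cv2.resize(p[100:350,220:420,::-1],(400,500))]))
E
```

```text
0.0458139606949713 [ 0.40697108 -0.317389    0.07987883]
0.03370623433533913
```

View pics/c1.png

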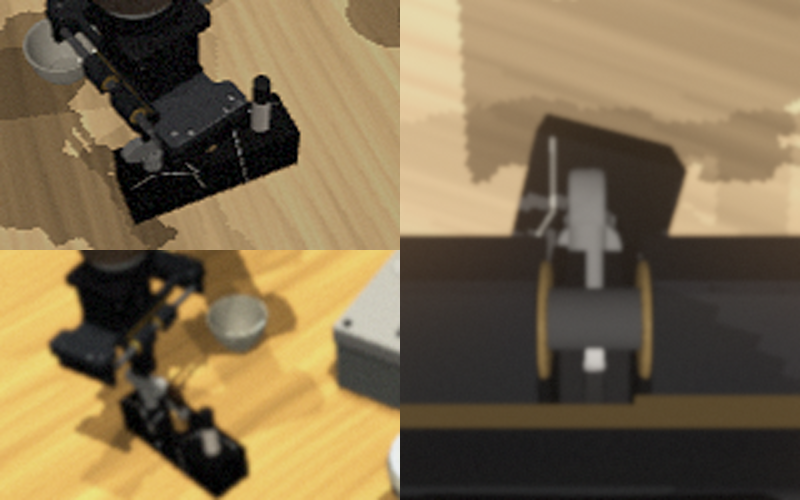

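{"api": "arm_command", "payload": {"rows": [{"fingers": 3,"travel": [0,0,-0.5],"roll": 0},{"fingers": 3,"travel": [0,0,-1],"roll": 0},{"fingers": 3,"travel": [0,0,-1.5],"roll": 0},{"fingers": 3,"travel": [0,0,-1.5],"roll": 0}]}}

```text
time_s: 5.05
tcp_pos: [0.4077, -0.3178, 0.0961]
ee_rot: [[-0.952, -0.307, 0.002], [-0.307, 0.952, -0.001], [-0.002, -0.002, -1.0]]
wrist_force: [0.3, 0.4, -0.1]
gripper_width: 0.033
```

```bash
python3 - <<'E'
from h import *
s=sense();print(s['gripper_width'],s['tcp_pos'],s['wrist_force'])
p,d=capture('wrist'); np.save('w3',d)
P=cloud('wrist',d,s)
for x in cut_out('wrist','key_bow')[:2]:
    m=x['mask']; q=P[m]; q=q[np.isfinite(q[:,0])]; print(x['p'],m.sum(),np.median(q,0),q.min(0),q.max(0))
cv2.imwrite('pics/c2.png',cv2.resize(p[100:350,200:440,::-1],(576,600)))
E
```

```text
0.03282208330132707 [ 0.40772249 -0.31775153  0.09606786] [ 0.26298513  0.39684426 -0.08555113]
0.96 1014 [ 0.39608686 -0.32332182  0.09469617] [ 0.37894611 -0.3314386   0.02775969] [ 0.41433024 -0.30849326  0.09770048]
0.48 1490 [ 0.51412209 -0.10431124  0.03800153] [ 0.37549498 -0.28621885  0.00637787] [ 0.5608957  -0.06522705  0.22798695]
```

View pics/c2.png

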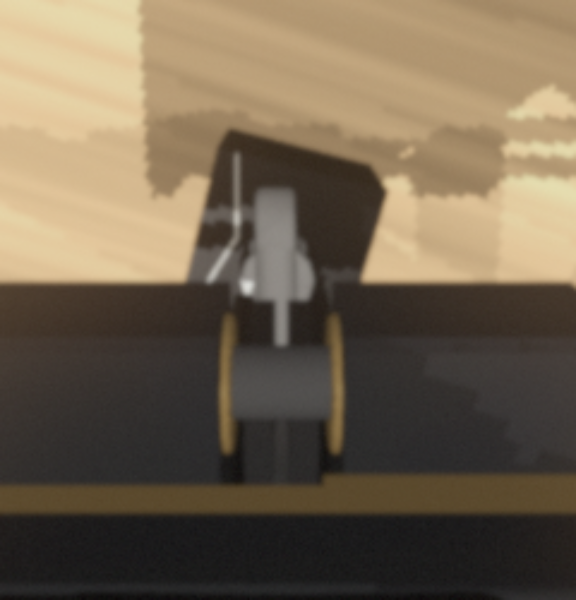

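```bash
python3 - <<'E'
from h import *
np.set_printoptions(precision=0,suppress=True,linewidth=200)
s=sense();d=np.load('w3.npy');P=cloud('wrist',d,s); print(s['tcp_pos'])
R=np.array(s['ee_rot']);T=(P-s['tcp_pos'])@R*1000
print('cols',np.arange(290,346,4))
for v in range(176,250,5): print(v,'z',P[v,290:346:4,2]*1000,' tx',T[v,317,0])
E
```

```text
[ 0. -0.  0.]
cols [290 294 298 302 306 310 314 318 322 326 330 334 338 342]
176 z [50. 50. 51. 51. 50. 50. 51. 50. 51. 50. 50. 50. 50. 50.]  tx 25.009111478119685
181 z [50. 50. 50. 51. 85. 88. 87. 88. 83. 50. 50. 50. 49. 50.]  tx 29.17045965620782
186 z [51. 48. 52. 50. 90. 92. 91. 91. 91. 49. 50. 50. 51. 51.]  tx 26.86560630670041
191 z [50. 50. 51. 49. 93. 94. 94. 95. 92. 51. 51. 50. 49. 50.]  tx 24.289127325479026
196 z [50. 50. 50. 50. 94. 93. 96. 95. 93. 50. 51. 51. 50. 51.]  tx 21.57239183266895
201 z [50. 50. 49. 50. 94. 94. 96. 94. 95. 34. 51. 50. 49. 50.]  tx 18.744151814964386
206 z [50. 51. 50. 33. 93. 94. 96. 95. 93. 63. 50. 50. 51. 49.]  tx 15.517576028183138
211 z [52. 50. 49. 67. 92. 95. 95. 94. 94. 67. 50. 50. 50. 52.]  tx 12.446826279571995
216 z [50. 49. 50. 66. 93. 94. 96. 95. 94. 67. 67. 50. 51. 51.]  tx 9.525483711161353
221 z [192. 192.  50.  68.  92.  95.  94.  95.  93.  67.  51.  49. 189. 192.]  tx 6.544511823583618
226 z [196. 193. 119. 120. 115. 116. 115.  94. 114. 114. 119. 119. 190. 196.]  tx 3.7110456178671503
231 z [200. 196. 126. 127. 124. 123. 115.  95. 123. 123. 127. 127. 196. 199.]  tx 0.2534130720764362
236 z [203. 199. 133. 134. 130. 130. 117.  96. 129. 130. 134. 134. 200. 203.]  tx -2.459262663597953
241 z [206. 202. 192. 139. 135. 136. 117.  95. 137. 136. 137. 140. 201. 204.]  tx -6.267548696906322
246 z [207. 202. 199. 198. 198. 198. 197. 198. 198. 197. 199. 198. 203. 204.]  tx 34.30298215818762
```

```bash
python3 - <<'E'
from h import *
np.set_printoptions(precision=0,suppress=True,linewidth=220)
f,c=K('wrist');M=np.array(c['mount'])
v,u=np.mgrid[:400,:640]
for n,cols in(('w3',(300,306,310,317,324,330)),('w2',(240,248,254,258,262,370,376,382,390))):
    d=np.load(n+'.npy');T=1000*(np.stack([(u-c['cx'])/f*d,(v-c['cy'])/f*d,d],-1)@M[:3,:3].T+M[:3,3])
    print(n,cols)
    for r in range(214,270,3): print(r,*[str(T[r,k].round().astype(int)) for k in cols])
E
```

```text
w3 (300, 306, 310, 317, 324, 330)
214 [  1 -11  31] [10 -6  4] [11 -3 -1] [11  1 -1] [ 3  6 27] [-3 10 45]
217 [  0 -11  29] [ 8 -6  4] [ 9 -3  0] [9 1 0] [ 0  6 27] [-1 10 30]
220 [ -8 -12  45] [ 6 -6  3] [ 7 -3  0] [7 1 0] [-2  6 27] [-8 10 45]
223 [ 12  -8 -19] [-4 -7 28] [ 5 -3  0] [5 1 0] [-4  6 28] [ 12   8 -19]
226 [ 12  -8 -24] [ 11  -5 -20] [ 11  -3 -20] [ 4  1 -1] [ 11   5 -20] [ 12   7 -24]
229 [ 12  -8 -29] [ 11  -5 -25] [ 10  -3 -24] [ 2  1 -1] [ 10   4 -24] [ 12   7 -29]
232 [ 12  -7 -34] [ 11  -5 -30] [ 10  -3 -29] [0 1 0] [ 11   4 -29] [ 12   7 -34]
235 [ 12  -7 -38] [ 10  -4 -33] [ 11  -3 -33] [-2  1  0] [ 11   4 -34] [ 12   7 -37]
238 [ 12  -7 -41] [ 11  -4 -37] [ 10  -2 -36] [-4  1  0] [ 11   4 -37] [ 12   7 -41]
241 [ 12  -7 -45] [ 10  -4 -40] [ 10  -2 -41] [-6  1  1] [ 11   4 -42] [ 11   7 -42]
244 [  67    1 -181] [  34   -2 -101] [  34   -1 -101] [  34    1 -101] [  34    3 -101] [  33    4 -100]
247 [  33   -4 -102] [  34   -2 -103] [  34   -1 -102] [  34    1 -103] [  33    3 -102] [  34    4 -104]
250 [  33   -4 -104] [  34   -2 -105] [  33   -1 -103] [  34 
[... 2751 characters left out ...]
105] [  32   14 -105] [  33   15 -106] [  33   17 -106] [  33   19 -106]
259 [  32  -18 -106] [  32  -16 -106] [  32  -15 -106] [  32  -14 -106] [  32  -13 -106] [  31   14 -104] [  32   15 -107] [  32   17 -106] [  32   19 -106]
262 [  31  -18 -106] [  31  -16 -106] [  31  -15 -106] [  31  -14 -105] [  31  -13 -106] [  32   14 -107] [  31   16 -105] [  31   17 -106] [  31   19 -106]
265 [  30  -19 -105] [  30  -16 -106] [  30  -15 -106] [  31  -14 -107] [  30  -13 -106] [  30   14 -105] [  30   16 -106] [  30   17 -106] [  30   19 -106]
268 [  30  -18 -107] [  29  -17 -106] [  30  -15 -106] [  30  -14 -107] [  30  -13 -106] [  30   14 -106] [  30   16 -106] [  29   17 -105] [  29   19 -106]
```

{"api": "arm_command", "payload": {"rows": [{"fingers": 50,"travel": [0,-0.1,0],"roll": 0},{"fingers": 50,"travel": [0,-0.1,0],"roll": 0},{"fingers": 50,"travel": [0,-0.1,0],"roll": 0},{"fingers": 50,"travel": [0,-0.1,0],"roll": 0},{"fingers": 50,"travel": [0,-0.1,0],"roll": 0},{"fingers": 50,"travel": [0,-0.1,1.5],"roll": 0},{"fingers": 50,"travel": [0,-0.1,3],"roll": 0},{"fingers": 50,"travel": [0,-0.1,4.2],"roll": 0},{"fingers": 50,"travel": [0,-0.1,4.2],"roll": 0}]}}

```text
time_s: 6.05
tcp_pos: [0.4061, -0.3178, 0.0513]
ee_rot: [[-0.952, -0.306, -0.004], [-0.306, 0.952, 0.002], [0.003, 0.003, -1.0]]
wrist_force: [0.0, -0.6, 1.0]
gripper_width: 0.497
```

{"api": "arm_command", "payload": {"rows": [{"fingers": 3,"travel": [0,0,0],"roll": 0},{"fingers": 3,"travel": [0,0,0],"roll": 0},{"fingers": 3,"travel": [0,0,0],"roll": 0},{"fingers": 3,"travel": [0,0,0],"roll": 0},{"fingers": 3,"travel": [0,0,0],"roll": 0},{"fingers": 3,"travel": [0,0,0],"roll": 0},{"fingers": 3,"travel": [0,0,0],"roll": 0},{"fingers": 3,"travel": [0,0,0],"roll": 0}]}}

```text
time_s: 6.85
tcp_pos: [0.4075, -0.3185, 0.0532]
ee_rot: [[-0.952, -0.307, 0.0], [-0.307, 0.952, -0.0], [-0.0, -0.0, -1.0]]
wrist_force: [-0.9, 0.0, 1.2]
gripper_width: 0.114
```

{"api": "arm_command", "payload": {"rows": [{"fingers": 3,"travel": [0,0,-1],"roll": 0},{"fingers": 3,"travel": [0,0,-2.5],"roll": 0},{"fingers": 3,"travel": [0,0,-4.5],"roll": 0},{"fingers": 3,"travel": [0,0,-7],"roll": 0},{"fingers": 3,"travel": [0,0,-10],"roll": 0},{"fingers": 3,"travel": [0,0,-13],"roll": 0},{"fingers": 3,"travel": [0,0,-16],"roll": 0},{"fingers": 3,"travel": [-2,2,-16.7],"roll": 0},{"fingers": 3,"travel": [-4.5,5,-16.7],"roll": 0},{"fingers": 3,"travel": [-7,8,-16.7],"roll": 0}]}}

```text
time_s: 7.85
tcp_pos: [0.4493, -0.2198, 0.2208]
ee_rot: [[-0.952, -0.305, 0.001], [-0.305, 0.952, 0.0], [-0.001, -0.0, -1.0]]
wrist_force: [0.7, -0.5, -2.5]
gripper_width: 0.113
```

{"api": "arm_command", "payload": {"rows": [{"fingers": 3,"travel": [-2.7,3,0],"roll": 0},{"fingers": 3,"travel": [-5.4,6,0],"roll": 0},{"fingers": 3,"travel": [-8,9,0],"roll": 0},{"fingers": 3,"travel": [-10.7,12,0],"roll": 0},{"fingers": 3,"travel": [-13.4,15,0],"roll": 0},{"fingers": 3,"travel": [-16,18,0],"roll": 0},{"fingers": 3,"travel": [-18.5,20.5,0],"roll": 0},{"fingers": 3,"travel": [-19.6,21.3,0],"roll": 0},{"fingers": 3,"travel": [-19.6,21.3,0],"roll": 0},{"fingers": 3,"travel": [-19.6,21.3,0],"roll": 0}]}}

```text
time_s: 8.85
tcp_pos: [0.57, 0.0416, 0.2198]
ee_rot: [[-0.952, -0.307, -0.001], [-0.307, 0.952, -0.0], [0.001, 0.0, -1.0]]
wrist_force: [-0.2, -0.1, 0.3]
gripper_width: 0.114
```

```bash
python3 - <<'E'
from h import *
np.set_printoptions(precision=4,suppress=True)
s=sense();p,d=capture('wrist');cv2.imwrite('pics/w4.png',p[:,:,::-1]);np.save('w4',d);np.save('w4p',p)
import pickle;pickle.dump(s,open('w4s','wb'))
print(s['time_s'],s['tcp_pos'],s['joints'],s['joint_velocities'],s['gripper_width'],s['wrist_force'])
print([(x['position'],x['p']) for x in search_frame('wrist','lock_mouth')[:3]])
E
```

```text
8.85 [0.57   0.0416 0.2198] [ 20.4051  16.2893  -5.8492  -0.01   -67.9375 -92.5509] [-0.9584 -0.7266 -0.4585  0.12    0.1387 -0.1844] 0.1141439670916631 [-0.1586 -0.1029  0.3391]
[([0.531, 0.0308, 0.114], 0.62)]
```

View pics/w4.png

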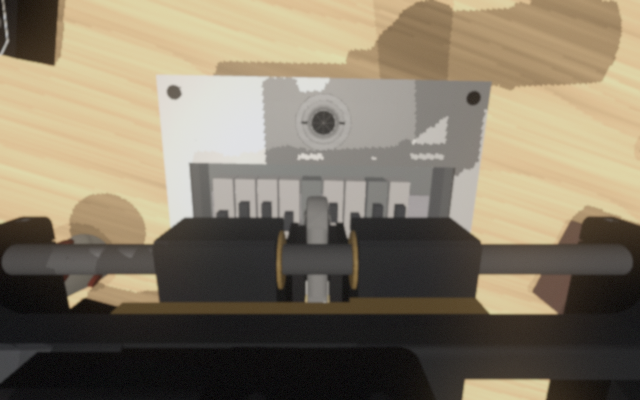

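```bash
python3 - <<'E'
from h import *
import pickle
np.set_printoptions(precision=2,suppress=True,linewidth=200)
s=pickle.load(open('w4s','rb'));p=np.load('w4p.npy');d=np.load('w4.npy')
f,c=K('wrist');M=np.array(c['mount']);v,u=np.mgrid[:400,:640]
T=1000*(np.stack([(u-c['cx'])/f*d,(v-c['cy'])/f*d,d],-1)@M[:3,:3].T+M[:3,3])
g=cv2.cvtColor(p,cv2.COLOR_RGB2GRAY)
# dark disc
sub=cv2.GaussianBlur(g,(0,0),1)[100:145,298:348]; m=(sub<95).astype(np.uint8)
n,l,st,ce=cv2.connectedComponentsWithStats(m)
for i in range(1,n): print(st[i],ce[i]+[298,100])
cv2.imwrite('pics/lock.png',cv2.resize(p[90:155,285:360,::-1],(750,650)[:2] if 0 else (690,598),interpolation=cv2.INTER_CUBIC))
P=cloud('wrist',d,s)
print('lidz',np.nanmedian(P[100:110,200:260,2]),np.nanmedian(P[112:116,316:330,2]))
# bow in tool frame
for r in range(194,222,3): print(r,[tuple(T[r,k].round(1)) for k in (306,308,312,317,322,326,328)])
E
```

```text
[ 15  12  21  22 380] [322.98 122.24]
lidz 0.11083515909395403 0.11093012651554945
194 [(np.float64(-4.4), np.float64(-9.2), np.float64(112.8)), (np.float64(-4.3), np.float64(-7.4), np.float64(112.3)), (np.float64(-4.2), np.float64(-3.6), np.float64(111.9)), (np.float64(-4.6), np.float64(1.0), np.float64(113.6)), (np.float64(-4.7), np.float64(5.7), np.float64(114.0)), (np.float64(-4.3), np.float64(9.4), np.float64(112.3)), (np.float64(-4.4), np.float64(11.3), np.float64(112.5))]
197 [(np.float64(-7.3), np.float64(-9.3), np.float64(112.7)), (np.float64(28.9), np.float64(-3.4), np.float64(-31.0)), (np.float64(29.1), np.float64(-1.5), np.float64(-31.8)), (np.float64(29.4), np.float64(0.9), np.float64(-33.0)), (np.float64(29.4), np.float64(3.2), np.float64(-32.7)), (np.float64(-7.5), np.float64(9.5), np.float64(113.7)), (np.float64(-7.4), np.float64(11.3), np.float64(113.3))]
200 [(np.float64(28.0), np.float64(-4.3), np.float64(-33.0)), (np.float64(28.1), np.float64(-3.4), np.float64(-33.3)), (np.float64(28.8), np.float64(-1.5), np.float64(-36.2)), (np.float64(28.5), np.float64(0.8), np.
[... 2283 characters left out ...]
.2), np.float64(-41.6)), (np.float64(21.8), np.float64(-1.4), np.float64(-41.3)), (np.float64(21.9), np.float64(0.8), np.float64(-41.8)), (np.float64(21.7), np.float64(3.1), np.float64(-41.2)), (np.float64(21.9), np.float64(4.9), np.float64(-41.8)), (np.float64(3.6), np.float64(7.9), np.float64(14.9))]
221 [(np.float64(20.1), np.float64(-4.2), np.float64(-40.6)), (np.float64(20.6), np.float64(-3.2), np.float64(-42.0)), (np.float64(20.6), np.float64(-1.4), np.float64(-42.1)), (np.float64(20.7), np.float64(0.8), np.float64(-42.5)), (np.float64(20.7), np.float64(3.1), np.float64(-42.3)), (np.float64(20.5), np.float64(4.9), np.float64(-41.8)), (np.float64(4.4), np.float64(7.6), np.float64(6.6))]
```

View pics/lock.png

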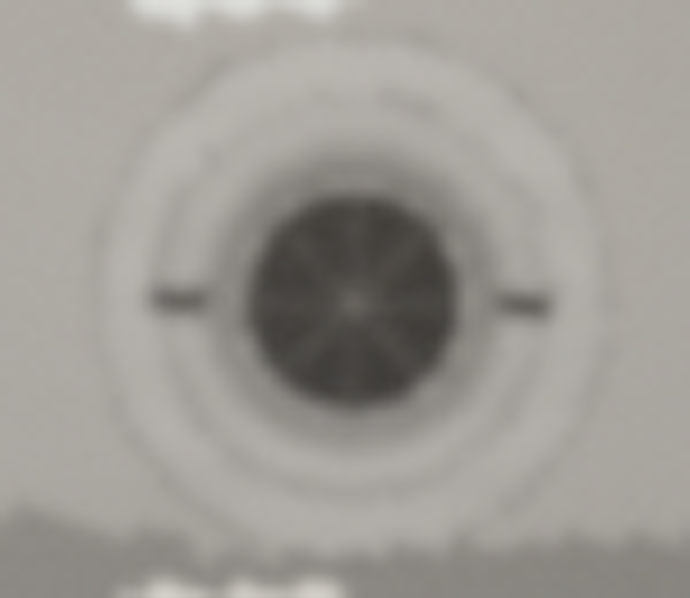

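```bash
python3 - <<'E'
from h import *
import pickle
np.set_printoptions(precision=4,suppress=True)
s=pickle.load(open('w4s','rb'));s2=sense();R=np.array(s2['ee_rot'])
L=plane('wrist',322.95,122.22,.110,s);print('lock',L)
n=[plane('wrist',285+a/9.2-.5,90+b/9.2-.5,.114,s) for a,b in((180,299),(525,304))];e=n[1]-n[0];print(np.linalg.norm(e),np.degrees(np.arctan2(e[1],e[0])), (n[0]+n[1])/2)
key=np.array([-.0003,.0005,.035])
print('tool yaw x',np.degrees(np.arctan2(*R[[1,0],0])),'tip',s2['tcp_pos']+R@key)
print(100*(R.T@(L-s2['tcp_pos'])-key))
E
```

```text
lock [0.5099 0.0288 0.11  ]
0.03236663279944384 107.00864243636687 [0.51   0.0286 0.114 ]
tool yaw x -162.2083954317126 tip [0.57   0.0415 0.1851]
[6.1064 0.6269 7.5142]
```

{"api": "arm_command", "payload": {"rows": [{"fingers": 3,"travel": [2,0.2,0],"roll": -8},{"fingers": 3,"travel": [4,0.4,0],"roll": -16},{"fingers": 3,"travel": [6.1,0.6,0],"roll": -24},{"fingers": 3,"travel": [6.1,0.6,2],"roll": -32},{"fingers": 3,"travel": [6.1,0.6,4],"roll": -34},{"fingers": 3,"travel": [6.1,0.6,5.5],"roll": -34},{"fingers": 3,"travel": [6.1,0.6,6.2],"roll": -34},{"fingers": 3,"travel": [6.1,0.6,6.2],"roll": -34},{"fingers": 3,"travel": [6.1,0.6,6.2],"roll": -34}]}}

```text
time_s: 9.85
tcp_pos: [0.5112, 0.0287, 0.1588]
ee_rot: [[-0.618, -0.786, 0.001], [-0.786, 0.618, 0.0], [-0.001, -0.001, -1.0]]
wrist_force: [0.0, -0.1, -1.7]
gripper_width: 0.115
```

```bash
python3 - <<'E'
from h import *
np.set_printoptions(precision=4,suppress=True)
s=sense();print(s['tcp_pos'],s['joints'],s['wrist_force'],s['moment'])
R=np.array(s['ee_rot']);print(s['tcp_pos']+R@[-.0003,.0005,.035])
a,d=capture('side');b,_=capture('scene')
u=proj('side',[.51,.0287,.13]);w=proj('scene',[.51,.0287,.13]);print(u,w)
def cr(i,c):
    x,y=map(int,c); return cv2.resize(i[max(0,y-40):y+40,max(0,x-40):x+40,::-1],(400,400),interpolation=2)
cv2.imwrite('pics/c3.png',np.hstack([cr(a,u),cr(b,w)]))
E
```

```text
[0.5112 0.0287 0.1588] [ 21.4186  13.3742 -19.2534   0.0288 -57.3024 -59.5979] [ 0.0374 -0.0787 -1.6743] [ 0.034   0.0374 -0.0371]
[0.511  0.0293 0.1238]
[297.0985 180.6344] [324.8238 162.4137]
```

View pics/c3.png

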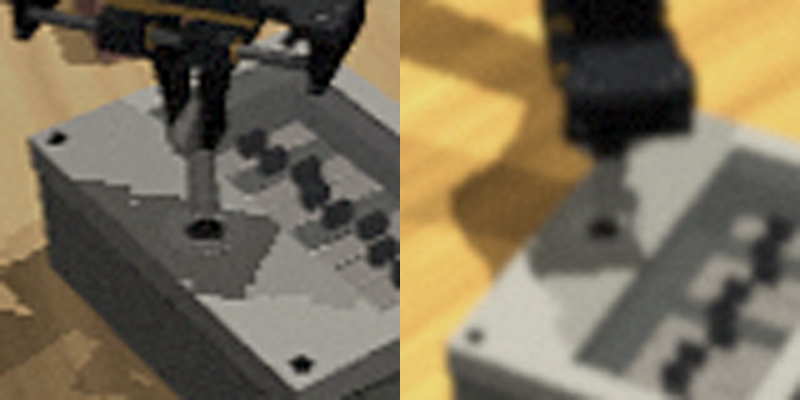

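{"api": "arm_command", "payload": {"rows": [{"fingers": 3,"travel": [0.1,0,0.4],"roll": 0},{"fingers": 3,"travel": [0.1,0,0.8],"roll": 0},{"fingers": 3,"travel": [0.1,0,1.1],"roll": 0},{"fingers": 3,"travel": [0.1,0,1.4],"roll": 0},{"fingers": 3,"travel": [0.1,0,1.4],"roll": 0},{"fingers": 3,"travel": [0.1,0,1.4],"roll": 0}]}}

```text
time_s: 10.55
tcp_pos: [0.5101, 0.0283, 0.1438]
ee_rot: [[-0.617, -0.787, -0.0], [-0.787, 0.617, -0.0], [0.0, 0.0, -1.0]]
wrist_force: [0.2, -0.8, -0.7]
gripper_width: 0.116
```

{"api": "arm_command", "payload": {"rows": [{"fingers": 3,"travel": [0,0,0.1],"roll": 0},{"fingers": 3,"travel": [0,0,0.15],"roll": 0},{"fingers": 3,"travel": [0,0,0.15],"roll": 0}]}}

```text
time_s: 10.85
tcp_pos: [0.5102, 0.0283, 0.1425]
ee_rot: [[-0.617, -0.787, 0.0], [-0.787, 0.617, 0.0], [-0.0, -0.0, -1.0]]
wrist_force: [1.0, 0.0, -0.5]
gripper_width: 0.11
```

{"api": "arm_command", "payload": {"rows": [{"fingers": 3,"travel": [0,0,0.1],"roll": 0},{"fingers": 3,"travel": [0,0,0.1],"roll": 0},{"fingers": 3,"travel": [0,0,0.1],"roll": 0}]}}

```text
time_s: 11.15
tcp_pos: [0.5102, 0.0283, 0.1415]
ee_rot: [[-0.618, -0.787, 0.0], [-0.787, 0.618, 0.0], [-0.0, -0.0, -1.0]]
wrist_force: [0.8, 0.0, -0.2]
gripper_width: 0.116
```

{"api": "arm_command", "payload": {"rows": [{"fingers": 3,"travel": [0,0,0.1],"roll": 0},{"fingers": 3,"travel": [0,0,0.1],"roll": 0},{"fingers": 3,"travel": [0,0,0.1],"roll": 0}]}}

```text
time_s: 11.45
tcp_pos: [0.5104, 0.0283, 0.1411]
ee_rot: [[-0.617, -0.787, 0.001], [-0.787, 0.617, 0.0], [-0.001, -0.001, -1.0]]
wrist_force: [-0.6, -0.2, 4.9]
gripper_width: 0.113
```

{"api": "arm_command", "payload": {"rows": [{"fingers": 3,"travel": [0,0,-0.3],"roll": 0},{"fingers": 3,"travel": [0,0,-0.3],"roll": -5},{"fingers": 3,"travel": [0,0,-0.3],"roll": -10},{"fingers": 3,"travel": [0,0,-0.1],"roll": -10},{"fingers": 3,"travel": [0,0,0],"roll": -10},{"fingers": 3,"travel": [0,0,0],"roll": -10},{"fingers": 3,"travel": [0,0,0],"roll": -10}]}}

```text
time_s: 12.15
tcp_pos: [0.5103, 0.0283, 0.1411]
ee_rot: [[-0.473, -0.881, 0.001], [-0.881, 0.473, -0.0], [-0.0, -0.001, -1.0]]
wrist_force: [-0.6, -0.6, 4.9]
gripper_width: 0.113
```

{"api": "arm_command", "payload": {"rows": [{"fingers": 3,"travel": [0,0,-0.3],"roll": 0},{"fingers": 3,"travel": [0,0,-0.3],"roll": -5},{"fingers": 3,"travel": [0,0,-0.3],"roll": -10},{"fingers": 3,"travel": [0,0,-0.1],"roll": -10},{"fingers": 3,"travel": [0,0,0],"roll": -10},{"fingers": 3,"travel": [0,0,0],"roll": -10},{"fingers": 3,"travel": [0,0,0],"roll": -10}]}}

```text
time_s: 12.85
tcp_pos: [0.5105, 0.0282, 0.1411]
ee_rot: [[-0.312, -0.95, 0.001], [-0.95, 0.312, -0.0], [-0.0, -0.001, -1.0]]
wrist_force: [0.4, -1.9, 5.2]
gripper_width: 0.112
```

{"api": "arm_command", "payload": {"rows": [{"fingers": 3,"travel": [0,0,-0.3],"roll": 0},{"fingers": 3,"travel": [0,0,-0.3],"roll": -5},{"fingers": 3,"travel": [0,0,-0.3],"roll": -10},{"fingers": 3,"travel": [0,0,-0.1],"roll": -10},{"fingers": 3,"travel": [0,0,0],"roll": -10},{"fingers": 3,"travel": [0,0,0],"roll": -10},{"fingers": 3,"travel": [0,0,0],"roll": -10}]}}

```text
time_s: 13.55
tcp_pos: [0.5105, 0.0282, 0.1411]
ee_rot: [[-0.143, -0.99, 0.001], [-0.99, 0.143, -0.0], [0.0, -0.001, -1.0]]
wrist_force: [1.0, -1.6, 5.2]
gripper_width: 0.115
```

Contact remains on the bar's top at 52, 62, 72 and 82°. I continue probing.

{"api": "arm_command", "payload": {"rows": [{"fingers": 3,"travel": [0,0,-0.3],"roll": 0},{"fingers": 3,"travel": [0,0,-0.3],"roll": -5},{"fingers": 3,"travel": [0,0,-0.3],"roll": -10},{"fingers": 3,"travel": [0,0,-0.1],"roll": -10},{"fingers": 3,"travel": [0,0,0],"roll": -10},{"fingers": 3,"travel": [0,0,0],"roll": -10},{"fingers": 3,"travel": [0,0,0],"roll": -10}]}}

```text
time_s: 14.25
tcp_pos: [0.5105, 0.0283, 0.141]
ee_rot: [[0.031, -1.0, 0.001], [-1.0, -0.031, -0.0], [0.0, -0.001, -1.0]]
wrist_force: [1.9, -2.3, 5.7]
gripper_width: 0.113
```

{"api": "arm_command", "payload": {"rows": [{"fingers": 3,"travel": [0,0,-0.3],"roll": 0},{"fingers": 3,"travel": [0,0,-0.3],"roll": -5},{"fingers": 3,"travel": [0,0,-0.3],"roll": -10},{"fingers": 3,"travel": [0,0,-0.1],"roll": -10},{"fingers": 3,"travel": [0,0,0],"roll": -10},{"fingers": 3,"travel": [0,0,0],"roll": -10},{"fingers": 3,"travel": [0,0,0],"roll": -10}]}}

```text
time_s: 14.95
tcp_pos: [0.5105, 0.0284, 0.1409]
ee_rot: [[0.205, -0.979, 0.001], [-0.979, -0.205, 0.0], [0.0, -0.001, -1.0]]
wrist_force: [2.9, -2.5, 4.4]
gripper_width: 0.113
```

{"api": "arm_command", "payload": {"rows": [{"fingers": 3,"travel": [0,0,-0.3],"roll": 0},{"fingers": 3,"travel": [0,0,-0.3],"roll": -5},{"fingers": 3,"travel": [0,0,-0.3],"roll": -10},{"fingers": 3,"travel": [0,0,-0.1],"roll": -10},{"fingers": 3,"travel": [0,0,0],"roll": -10},{"fingers": 3,"travel": [0,0,0],"roll": -10},{"fingers": 3,"travel": [0,0,0],"roll": -10}]}}

```text
time_s: 15.65
tcp_pos: [0.5104, 0.0283, 0.1406]
ee_rot: [[0.372, -0.928, 0.001], [-0.928, -0.372, 0.0], [0.0, -0.001, -1.0]]
wrist_force: [4.7, -2.3, 1.3]
gripper_width: 0.112
```

{"api": "arm_command", "payload": {"rows": [{"fingers": 3,"travel": [0,0,-0.3],"roll": 0},{"fingers": 3,"travel": [0,0,-0.3],"roll": -5},{"fingers": 3,"travel": [0,0,-0.3],"roll": -10},{"fingers": 3,"travel": [0,0,-0.1],"roll": -10},{"fingers": 3,"travel": [0,0,0],"roll": -10},{"fingers": 3,"travel": [0,0,0],"roll": -10},{"fingers": 3,"travel": [0,0,0],"roll": -10}]}}

```text
time_s: 16.35
tcp_pos: [0.5106, 0.0282, 0.1407]
ee_rot: [[0.527, -0.85, 0.001], [-0.85, -0.527, -0.0], [0.001, -0.001, -1.0]]
wrist_force: [4.9, -2.7, 1.7]
gripper_width: 0.112
```

{"api": "arm_command", "payload": {"rows": [{"fingers": 3,"travel": [0,0,-0.3],"roll": 0},{"fingers": 3,"travel": [0.1,-0.05,-0.3],"roll": 5},{"fingers": 3,"travel": [0.1,-0.05,-0.3],"roll": 5}]}}

```text
time_s: 16.65
tcp_pos: [0.5103, 0.0278, 0.1427]
ee_rot: [[0.451, -0.893, -0.002], [-0.893, -0.451, 0.0], [-0.001, 0.001, -1.0]]
wrist_force: [3.3, -1.8, -0.3]
gripper_width: 0.117
```

{"api": "arm_command", "payload": {"rows": [{"fingers": 3,"travel": [0,0,0.2],"roll": 0},{"fingers": 3,"travel": [0,0,0.3],"roll": 0},{"fingers": 3,"travel": [0,0,0.3],"roll": 0},{"fingers": 3,"travel": [0,0,0.3],"roll": 0}]}}

```text
time_s: 17.05
tcp_pos: [0.5106, 0.0279, 0.1401]
ee_rot: [[0.452, -0.892, -0.001], [-0.892, -0.452, 0.0], [-0.001, 0.001, -1.0]]
wrist_force: [2.4, -0.3, -2.0]
gripper_width: 0.113
```

{"api": "arm_command", "payload": {"rows": [{"fingers": 3,"travel": [0,0,0.05],"roll": 0},{"fingers": 3,"travel": [0,0,0.1],"roll": 0},{"fingers": 3,"travel": [0,0,0.1],"roll": 0}]}}

```text
time_s: 17.35
tcp_pos: [0.5108, 0.0278, 0.1393]
ee_rot: [[0.452, -0.892, -0.001], [-0.892, -0.452, 0.0], [-0.0, 0.0, -1.0]]
wrist_force: [1.3, 1.3, 0.2]
gripper_width: 0.113
```

{"api": "arm_command", "payload": {"rows": [{"fingers": 3,"travel": [0,0,0.1],"roll": 0},{"fingers": 3,"travel": [0,0,0.2],"roll": 0},{"fingers": 3,"travel": [0,0,0.2],"roll": 0}]}}

```text
time_s: 17.65
tcp_pos: [0.5108, 0.0277, 0.1372]
ee_rot: [[0.452, -0.892, -0.001], [-0.892, -0.452, 0.0], [-0.0, 0.0, -1.0]]
wrist_force: [1.2, 0.4, -0.2]
gripper_width: 0.112
```

{"api": "arm_command", "payload": {"rows": [{"fingers": 3,"travel": [0,0,0.1],"roll": 0},{"fingers": 3,"travel": [0,0,0.2],"roll": 0},{"fingers": 3,"travel": [0,0,0.2],"roll": 0}]}}

```text
time_s: 17.95
tcp_pos: [0.5109, 0.0277, 0.1352]
ee_rot: [[0.452, -0.892, -0.001], [-0.892, -0.452, -0.0], [-0.0, 0.0, -1.0]]
wrist_force: [2.0, 0.2, -0.3]
gripper_width: 0.109
```

{"api": "arm_command", "payload": {"rows": [{"fingers": 3,"travel": [0,0,0.1],"roll": 0},{"fingers": 3,"travel": [0,0,0.2],"roll": 0},{"fingers": 3,"travel": [0,0,0.25],"roll": 0},{"fingers": 3,"travel": [0,0,0.25],"roll": 0}]}}

```text
time_s: 18.35
tcp_pos: [0.5109, 0.0277, 0.1328]
ee_rot: [[0.452, -0.892, -0.0], [-0.892, -0.452, -0.0], [-0.0, 0.0, -1.0]]
wrist_force: [1.7, -0.2, -0.0]
gripper_width: 0.113
```

{"api": "arm_command", "payload": {"rows": [{"fingers": 3,"travel": [0,0,0.05],"roll": 0},{"fingers": 3,"travel": [0,0,0.1],"roll": 0},{"fingers": 3,"travel": [0,0,0.1],"roll": 0}]}}

```text
time_s: 18.65
tcp_pos: [0.5111, 0.0277, 0.1323]
ee_rot: [[0.452, -0.892, 0.0], [-0.892, -0.452, -0.0], [0.0, -0.0, -1.0]]
wrist_force: [1.0, 0.4, 2.6]
gripper_width: 0.116
```

{"api": "arm_command", "payload": {"rows": [{"fingers": 3,"travel": [0,0,0.03],"roll": 0},{"fingers": 3,"travel": [0,0,0.03],"roll": 0},{"fingers": 3,"travel": [0,0,0.03],"roll": -4},{"fingers": 3,"travel": [0,0,0.03],"roll": -8},{"fingers": 3,"travel": [0,0,0.03],"roll": -12},{"fingers": 3,"travel": [0,0,0.03],"roll": -16},{"fingers": 3,"travel": [0,0,0.03],"roll": -20},{"fingers": 3,"travel": [0,0,0.03],"roll": -20}]}}

```text
time_s: 19.45
tcp_pos: [0.5116, 0.0278, 0.1322]
ee_rot: [[0.73, -0.684, 0.001], [-0.684, -0.73, 0.0], [0.001, -0.001, -1.0]]
wrist_force: [-0.3, 0.4, 4.3]
gripper_width: 0.115
```

```bash
cat > st.py <<'E'
from h import *
np.set_printoptions(precision=4,suppress=True)
s=sense();R=np.array(s['ee_rot']);print(s['time_s'],s['tcp_pos'],'key yaw',np.degrees(np.arctan2(*R[[1,0],0]))%360-180,s['wrist_force'],s['moment'],s['joints'][5],s['gripper_width'])
E
python3 st.py
```

```text
19.45 [0.5116 0.0278 0.1322] key yaw 136.85713107116078 [-0.2682  0.436   4.3164] [ 0.0757  0.0527 -0.0296] 25.54858409263218 0.11527295324010851
```

{"api": "arm_command", "payload": {"rows": [{"fingers": 3,"travel": [0,0,0],"roll": -5},{"fingers": 3,"travel": [0,0,0],"roll": -10},{"fingers": 3,"travel": [0,0,0],"roll": -15},{"fingers": 3,"travel": [0,0,0],"roll": -20},{"fingers": 3,"travel": [0,0,0],"roll": -25},{"fingers": 3,"travel": [0,0,0],"roll": -25}]}}

```text
time_s: 20.05
tcp_pos: [0.5117, 0.0279, 0.1322]
ee_rot: [[0.95, -0.313, 0.002], [-0.313, -0.95, 0.0], [0.002, -0.001, -1.0]]
wrist_force: [0.5, 0.7, 4.3]
gripper_width: 0.113
```

```bash
python3 st.py
```

```text
20.05 [0.5117 0.0279 0.1322] key yaw 161.78791304017625 [0.4894 0.742  4.2545] [ 0.1602 -0.1551 -0.069 ] 50.47524400067713 0.11313065746269943
```

{"api": "arm_command", "payload": {"rows": [{"fingers": 3,"travel": [0,0,0],"roll": -5},{"fingers": 3,"travel": [0,0,0],"roll": -10},{"fingers": 3,"travel": [0,0,0],"roll": -15},{"fingers": 3,"travel": [0,0,0],"roll": -20},{"fingers": 3,"travel": [0,0,0],"roll": -25},{"fingers": 3,"travel": [0,0,0],"roll": -25}]}}

```text
time_s: 20.65
tcp_pos: [0.5118, 0.028, 0.1322]
ee_rot: [[0.993, 0.118, 0.002], [0.118, -0.993, 0.001], [0.002, -0.0, -1.0]]
wrist_force: [0.9, 1.2, 5.4]
gripper_width: 0.112
```

```bash
python3 st.py
```

```text
20.65 [0.5118 0.028  0.1322] key yaw -173.23073840762873 [0.8847 1.193  5.3557] [ 0.2507 -0.1218 -0.0364] 75.45727017890687 0.1123651642071995
```

{"api": "arm_command", "payload": {"rows": [{"fingers": 3,"travel": [0,0,0],"roll": -4},{"fingers": 3,"travel": [0,0,0],"roll": -8},{"fingers": 3,"travel": [0,0,0],"roll": -12},{"fingers": 3,"travel": [0,0,0],"roll": -16},{"fingers": 3,"travel": [0,0,0],"roll": -16}]}}

```text
time_s: 21.15
tcp_pos: [0.5118, 0.0282, 0.1322]
ee_rot: [[0.922, 0.387, 0.002], [0.387, -0.922, 0.001], [0.002, 0.0, -1.0]]
wrist_force: [0.7, 1.9, 4.3]
gripper_width: 0.113
```

```bash
python3 st.py
```

```text
21.15 [0.5118 0.0282 0.1322] key yaw -157.2474294321277 [0.6976 1.9136 4.3246] [ 0.4052 -0.1046 -0.0551] 91.43996979541161 0.11306748515127757
```

{"api": "arm_command", "payload": {"rows": [{"fingers": 3,"travel": [0,0,0],"roll": -2},{"fingers": 3,"travel": [0,0,0],"roll": -4},{"fingers": 3,"travel": [0,0,0],"roll": -4}]}}

```text
time_s: 21.45
tcp_pos: [0.5119, 0.0282, 0.1322]
ee_rot: [[0.893, 0.449, 0.002], [0.449, -0.893, 0.001], [0.002, 0.0, -1.0]]
wrist_force: [0.7, 1.3, 4.7]
gripper_width: 0.11
```

```bash
python3 st.py
```

```text
21.45 [0.5119 0.0282 0.1322] key yaw -153.28878189606885 [0.7391 1.3146 4.6877] [ 0.4166 -0.0723 -0.0965] 95.40268224483061 0.10993237610959787
```

{"api": "arm_command", "payload": {"rows": [{"fingers": 3,"travel": [0,0,0],"roll": -1.5},{"fingers": 3,"travel": [0,0,0],"roll": -3},{"fingers": 3,"travel": [0,0,0],"roll": -3}]}}

```text
time_s: 21.75
tcp_pos: [0.5119, 0.0282, 0.1322]
ee_rot: [[0.869, 0.496, 0.002], [0.496, -0.869, 0.001], [0.002, 0.0, -1.0]]
wrist_force: [0.6, 2.2, 5.4]
gripper_width: 0.11
```

```bash
python3 st.py
```

```text
21.75 [0.5119 0.0282 0.1322] key yaw -150.29263216873434 [0.6213 2.2356 5.4429] [ 0.4114 -0.1336 -0.0634] 98.39546026929268 0.11003870822865663
```

{"api": "arm_command", "payload": {"rows": [{"fingers": 3,"travel": [0,0,0],"roll": -1.5},{"fingers": 3,"travel": [0,0,0],"roll": -3},{"fingers": 3,"travel": [0,0,0],"roll": -3}]}}

```text
time_s: 22.05
tcp_pos: [0.5118, 0.0282, 0.1322]
ee_rot: [[0.841, 0.54, 0.002], [0.54, -0.841, 0.001], [0.002, 0.0, -1.0]]
wrist_force: [2.0, 2.0, 5.6]
gripper_width: 0.111
```

```bash
python3 st.py
```

```text
22.05 [0.5118 0.0282 0.1322] key yaw -147.29663737453893 [1.9635 2.0013 5.5548] [ 0.482  -0.0554 -0.069 ] 101.39354154244242 0.11140304070454198
```

{"api": "arm_command", "payload": {"rows": [{"fingers": 3,"travel": [0,0,0],"roll": -1.5},{"fingers": 3,"travel": [0,0,0],"roll": -3},{"fingers": 3,"travel": [0,0,0],"roll": -3}]}}

```text
time_s: 22.35
tcp_pos: [0.5118, 0.0282, 0.1322]
ee_rot: [[0.812, 0.584, 0.002], [0.584, -0.812, 0.001], [0.002, 0.0, -1.0]]
wrist_force: [0.9, 1.8, 4.7]
gripper_width: 0.108
```

```bash
python3 st.py
```

```text
22.35 [0.5118 0.0282 0.1322] key yaw -144.2967205991455 [0.921  1.8481 4.7464] [ 0.4796 -0.0962 -0.0737] 104.39471777559653 0.10800023215156945
```

{"api": "arm_command", "payload": {"rows": [{"fingers": 3,"travel": [0,0,0],"roll": -1.5},{"fingers": 3,"travel": [0,0,0],"roll": -3},{"fingers": 3,"travel": [0,0,0],"roll": -3}]}}

```text
time_s: 22.65
tcp_pos: [0.5118, 0.0283, 0.1322]
ee_rot: [[0.78, 0.625, 0.002], [0.625, -0.78, 0.001], [0.002, 0.0, -1.0]]
wrist_force: [0.6, 3.1, 6.5]
gripper_width: 0.11
```

```bash
python3 st.py
```

```text
22.65 [0.5118 0.0283 0.1322] key yaw -141.29654418855773 [0.5832 3.1064 6.4816] [ 0.4776 -0.109  -0.0845] 107.39413334206505 0.10966673507056766
```

```bash
python3 - <<'E'
from h import *
np.set_printoptions(precision=1,suppress=True,linewidth=180)
f,c=K('wrist');M=np.array(c['mount']);v,u=np.mgrid[:400,:640]
def bow(d):
    T=1000*(np.stack([(u-c['cx'])/f*d,(v-c['cy'])/f*d,d],-1)@M[:3,:3].T+M[:3,3])
    m=(T[...,2]>-46)&(T[...,2]<-25)&(T[...,0]>14)&(T[...,0]<33)&(abs(T[...,1])<25)&(d>0)
    t=T[m]; top=t[t[:,2]<-36]; k=np.polyfit(top[:,0],top[:,1],1)
    print(m.sum(),t.min(0),t.max(0),'angle',np.degrees(np.arctan(k[0])),'y at x=0',k[1])
bow(np.load('w4.npy'))
p,d=capture('wrist');bow(d)
cv2.imwrite('pics/w5.png',p[:,:,::-1])
E
```

```text
753 [ 14.   -6.3 -44.8] [ 27.8   3.7 -31. ] angle 0.051899945167198196 y at x=0 -1.3256379304679506
746 [ 14.   -6.2 -44.3] [ 27.7   3.7 -31.2] angle -0.25512175671321946 y at x=0 -1.1806851607810327
```

View pics/w5.png

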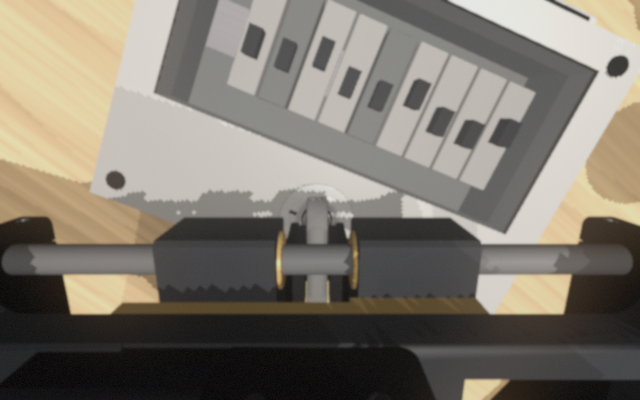

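{"api": "arm_command", "payload": {"rows": [{"fingers": 3,"travel": [0,0,0],"roll": -1},{"fingers": 3,"travel": [0,0,0],"roll": -2},{"fingers": 3,"travel": [0,0,0],"roll": -2}]}}

```text
time_s: 23.0
tcp_pos: [0.5118, 0.0282, 0.1322]
ee_rot: [[0.759, 0.652, 0.002], [0.652, -0.759, 0.001], [0.002, 0.0, -1.0]]
wrist_force: [1.3, 2.3, 5.3]
gripper_width: 0.114
```

```bash
python3 st.py
```

```text
23.0 [0.5118 0.0282 0.1322] key yaw -139.33275419961905 [1.3382 2.3179 5.3239] [ 0.5024 -0.0592 -0.1485] 109.36539969016684 0.11380031507220208
```

{"api": "arm_command", "payload": {"rows": [{"fingers": 3,"travel": [0,0,0],"roll": -1},{"fingers": 3,"travel": [0,0,0],"roll": -2},{"fingers": 3,"travel": [0,0,0],"roll": -2}]}}

```text
time_s: 23.3
tcp_pos: [0.5118, 0.0283, 0.1322]
ee_rot: [[0.736, 0.677, 0.002], [0.677, -0.736, 0.001], [0.002, 0.0, -1.0]]
wrist_force: [0.7, 1.4, 5.5]
gripper_width: 0.112
```

```bash
python3 st.py
```

```text
23.3 [0.5118 0.0283 0.1322] key yaw -137.3541093786576 [0.6975 1.4104 5.4769] [ 0.5614 -0.0812 -0.3084] 111.34988159485563 0.11183596000564545
```

{"api": "arm_command", "payload": {"rows": [{"fingers": 3,"travel": [0,0,-0.04],"roll": 1},{"fingers": 3,"travel": [0,0,-0.04],"roll": 2},{"fingers": 3,"travel": [0,0,-0.04],"roll": 2}]}}

```text
time_s: 23.6
tcp_pos: [0.5116, 0.0281, 0.1322]
ee_rot: [[0.757, 0.653, 0.001], [0.653, -0.757, 0.001], [0.001, 0.0, -1.0]]
wrist_force: [1.6, 3.0, 3.2]
gripper_width: 0.113
```

```bash
python3 st.py
```

```text
23.6 [0.5116 0.0281 0.1322] key yaw -139.21961759977378 [1.62   2.9993 3.2297] [ 0.7216 -0.5048 -0.1594] 109.47611552424814 0.1132481492190226
```

{"api": "arm_command", "payload": {"rows": [{"fingers": 20,"travel": [0,0,0],"roll": 0},{"fingers": 40,"travel": [0,0,0],"roll": 0},{"fingers": 40,"travel": [0,0,0],"roll": 0},{"fingers": 40,"travel": [0,0,0],"roll": 0},{"fingers": 40,"travel": [0,0,0],"roll": 0},{"fingers": 40,"travel": [0,0,0],"roll": 0}]}}

```text
time_s: 24.2
tcp_pos: [0.5109, 0.0276, 0.1319]
ee_rot: [[0.756, 0.654, -0.001], [0.654, -0.756, -0.0], [-0.001, -0.0, -1.0]]
wrist_force: [-0.3, -0.1, 0.0]
gripper_width: 0.392
```

{"api": "arm_command", "payload": {"rows": [{"fingers": 40,"travel": [0,0,-1],"roll": 0},{"fingers": 40,"travel": [0,0,-2.5],"roll": 0},{"fingers": 40,"travel": [0,0,-4.5],"roll": 0},{"fingers": 40,"travel": [0,0,-7],"roll": 0},{"fingers": 40,"travel": [-2,0,-9],"roll": 0},{"fingers": 40,"travel": [-5,0,-10],"roll": 0},{"fingers": 40,"travel": [-5,0,-10],"roll": 0},{"fingers": 40,"travel": [-5,0,-10],"roll": 0},{"fingers": 40,"travel": [-5,0,-10],"roll": 0}]}}

```text
time_s: 25.1
tcp_pos: [0.4735, -0.0048, 0.2321]
ee_rot: [[0.756, 0.654, 0.0], [0.654, -0.756, 0.0], [0.0, -0.0, -1.0]]
wrist_force: [-0.6, -0.1, 0.5]
gripper_width: 0.4
```

```bash
python3 st.py; python3 - <<'E'
from h import *
s=sense();p,d=capture('wrist');P=cloud('wrist',d,s)
m=(P[...,2]>.145)&(P[...,2]<.185)&(np.hypot(P[...,0]-.511,P[...,1]-.028)<.045)
t=P[m];print(m.sum(),np.percentile(t[:,2],[50,90,97]))
t=t[t[:,2]>np.percentile(t[:,2],50)-.003];print(t.mean(0),cv2.minAreaRect((t[:,:2]*1000).astype(np.float32)))
q,_=capture('side'); x,y=map(int,proj('side',[.51,.0287,.15]))
cv2.imwrite('pics/w6.png',np.hstack([cv2.resize(p[:,:,::-1],(480,300)),cv2.resize(q[y-75:y+75,x-80:x+80,::-1],(320,300))]))
E
```

```text
25.1 [ 0.4735 -0.0048  0.2321] key yaw -139.12817786967395 [-0.5849 -0.1134  0.4695] [-0.1391  0.0861 -0.0317] 111.72766573921479 0.3998555274307797
1262 [0.17401046 0.17541552 0.17588055]
[0.51010084 0.02901509 0.17420304] ((509.4051818847656, 28.515331268310547), (55.42783737182617, 9.996673583984375), 36.5906982421875)
```

View pics/w6.png

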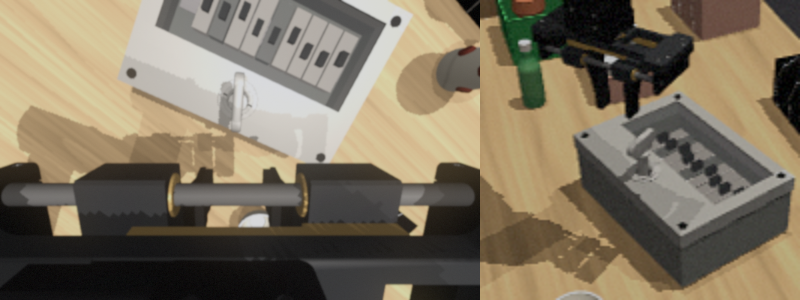

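```bash
python3 -c "
from station import *
print(finish_job())"
```

```text
the job is handed in; nothing more can be done
None
```

The supply box should be unlocked. The key is fully home in the lock, turned anticlockwise to its stop and standing there, and the arm has let go and moved clear. I handed the job in at about 25 s of the allowed 72 s; the hand-in gave no verdict.

**What I did:**
- **Grasp:** The first try closed above the bow. The camera depth showed the fingertips about 28 mm further back than the stated tool data. I lowered the gripper to match and gripped the bow at 9.9 mm (10 mm expected).
- **Finding the bar:** I probed every 10° with about 5 N. Side forces of up to about 5 N built up against the bore wall, so I lifted and recentred the key. It dropped over the bar at about 117° in the world frame and met the floor 8.9 mm lower (9 mm expected).
- **Turning:** I turned the key 103° until the torque rose from about 0.08 to 0.31 N m. The turn is more than 90° because of the play in the slot and the give in the grip.

**Last checks:**
- **Depth:** The top of the key is at 174 mm, so its tip is about 17 mm below the mouth, which fits fully home.
- **Gripper:** The wrist force was about zero after release, and the gripper is clear of everything.
- **Disagreement:** The camera puts the bow at about 217°, while the tool was at 221° on release. That fits the key springing back within the slot's play.
- **Not checked directly:** I have no reading of the lock's own angle. That it reached its stop rests on the torque rise.

I saw nothing else moved, but the last pictures did not cover every object.

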